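Clamp the band on the workshop dust spout

ROBOT

A 6-joint arm with a two-finger parallel gripper is mounted at the origin on the work surface. World frame = base frame: x ahead of the robot, y to its left, z up, the work surface at z = 0. Lengths are in m, angles in rad, forces in N, time in s.
With the tool pointing down it reaches from about 0.375 to 0.9 m from the base axis. Payload 3.1 kg.
Tool frame: the origin (TCP) lies midway between the tips of the shut fingers; the grasp point (between the pads) lies 19 mm behind it; x points along the fingers, z is the direction in which the jaws open and shut, and the axes are right-handed (so a half turn about x gives the same grasp; the last joint's range is limited). The gripper opens to 85 mm and grips with 20 to 120 N. Pads are 22 mm wide; open, the fingers measure 114 mm over their backs; the gripper's body (76 mm by 85 mm) begins 54 mm behind the grasp point. The pads swing forward as they close: fully open they stand 13 mm farther back than shut.
Start: joints at [1.159, 0.527, 1.433, -0, 1.181, -0.178], TCP at [0.145, 0.608, 0.231] pointing down, gripper open.
Joint ranges: [-3.08, 3.08], [-0.75, 2.2], [0.22, 2.44], [-1.43, 4.57], [0, 2.65], [-2.85, 2.85]. Speed limits (rad/s): [2.79, 2.79, 3.14, 3.14, 3.14, 3.14].

INTERFACE

Orientations are given as a unit quaternion [x, y, z, w].
In Python, from station import status, snapshot, camera_params, ticket gives the robot as it stands.
- The arm moves only by the tool arm_command, never from a script. Its argument "series" is a list that holds one entry, the list of rows, each a list of 4 numbers: the shift along the tool's x, y, z in mm, then the turn about the tool's x in rad. A call has 1 to 10 rows; each row shifts and turns the commanded pose from where the row before left it, along the tool's axes as they then stand; what a row does not reach is not made up. A row lasts 1/10 s, in which the tool goes at most 50 mm and 8.59 degrees, less where a joint would pass 70% of its speed; a pose out of reach is approached as far as the arm can. A call is refused whole if a number of a shift passes 50 or a number of a turn 0.15, either way. A call with a gripper value outside its range is refused whole. "jaw" is the opening in per cent of the stroke, from 0 (shut) to 100 (fully open), set as the call begins (left out, the last holds). The fingers move at their own pace and stop on an object; "force" is the grip in N (left out, the last holds). Time passes only in rows, so rows that do not move let the fingers close. It gives the time, the measured TCP pose, the force and the opening at its end, in the units of the state.
- status.sense(): the state, without advancing time (a new reading comes with each control period).
- snapshot(name): name is "scene" or "top"; returns the picture (400x640x3 uint8, red, green, blue); there is no depth.
- camera_params(name): a dict with "fovy" (degrees; the focal length in pixels is half the picture's height over the tangent of half this angle, whatever the lens; pixels are square), "cx", "cy" (the principal point, pixels), "extrinsics" (4x4, takes a point from camera to world coordinates). Camera axes: x right, y down, z forward; pixel columns grow to the right and rows downward; lengths in m; the calibration is good to about 2 mm. A picture is of the moment at which its call begins. camera_params takes no time and is no camera call.
- ticket.sign_off(): hands the job in, once; it reports no verdict.
The state is a dict: "t": time; "q": joint angles; "qd": joint speeds; "tau": joint torques, N m; "tcp_pos": TCP position; "tool_rot": TCP orientation; "force": force on the tool from outside, world axes, zero at the start; "ft_torque": the same for the moment, N m; "finger_gap": opening from 0.0 (shut) to 1.0 (fully open).
Only numpy, scipy, OpenCV 4.12 (cv2) and the standard library are available. Lean on these libraries where they do the work, as an engineer would, in place of code of your own. Each camera call takes 0.05 s, during which the arm holds its last target. There are 200 camera calls.

TASK

Take the oval worm-drive band from its wooden rest by the yellow tab, slide it over the barbed spout of the green dust box while it is still slack, and gently home against the black collar. Then turn its red key clockwise until the band is snug on the spout, firm but not over-tightened, and let go. Leave the other things on the bench alone.

Things in the scene. Friction and masses are not known exactly. Their poses are not given: they have to be found in the camera images.
- band_mid (a point): Centre of the opening of the loose oval steel worm-drive band (100 g with key). Band 14 mm wide along its x (the sliding direction); opening 50 mm along y, 34 mm along z (up); walls 2 mm, but 6 mm on the +y side. Dark worm housing on the -y side out to y = -49 mm, red key on it, yellow tab on top. It goes on with +x towards the dust box, tab and key up.
- band: The band with all it carries; origin and axes as band_mid. On the spout it hangs with its top wall on the spout, band_mid up to 4 mm below the spout's axis, and has 5 to 13 mm play sideways, different each time.
- rest: Fixed wooden rest, 70x100 mm, in which the band stands upright at the start, band_mid 27 mm above the bench, between two wooden jaws whose tops are 20 mm above the bench. Origin at the centre of its underside, axes as the band's.
- tab_mid (a point): Centre of the yellow pull tab on the band: an upright plate 10 mm thick (x), 22 mm wide (y), 34 mm tall (z); 12 mm to +y and 36 mm above band_mid. Its foot is on the band's top wall, 19 mm above band_mid. Axes as band_mid.
- key_mid (a point): Centre of the red screw key: an upright bar 26 mm along its own x, 10 mm thick along its own y (pinch across this), 32 mm tall, white dot towards its +x end. 42 mm to -y of band_mid and 38 mm above it; its foot is 22 mm above band_mid. It turns about the vertical axis through this point and stays where it is left.
- key (a joint): Angle of the red key, rad; grows as it turns clockwise seen from above, which tightens; -0.1 to 0.2 at the start, stop at 4.5. At 0 the key's x lies along the band's x. Slack, it takes 0.17 N m to turn; past the shoe's first touch 0.1 N m per rad more. Snug is 0.35 to 0.8 rad past first touch, over-tight 0.9 rad. First touch: 1 to 2.7 rad, different each time, to be felt.
- shoe: Brass shoe, 9x9 mm, in the band's -y wall; origin in its pressing face, flush in the wall at key angle 0. The key drives it along band +y, 5 mm per rad. Home, the band can be shifted sideways: the play left, felt by pushing it to and fro with 7 N (less 2 to 3 mm of springy give), is what the shoe has yet to close. Draw it to the key's side (far wall bearing) for the last turn, or it slackens on letting go.
- seat (a point): Point on the spout's axis in the front face of the black collar, 100 mm above the bench. x points along the spout into the dust box, z up. The band is home with band_mid at x = -7 mm here. The spout is oval, 26 mm tall, 22 mm to +y, 14 mm to -y, with a barb 47x29 mm at x = -36 to -40 mm. A springy orange leaf on its -y side, 15.5 to 23 mm from the axis, takes the shoe.
- spout_tip (a point): Tip of the spout on its axis, at x = -53 mm of seat, tapered to a 32x14 mm oval there; axes as seat.
- collar: Black collar plate that the band stops on, 72 mm along y, 8 mm thick along x; its top is 12 mm above the spout's axis. Origin and axes as seat.
- dustbox: Green dust box, fixed on the bench, 200x260 mm, 108 mm tall, its front face 30 mm behind the collar's front face; a dark motor hump on top, 120x160 mm, up to 158 mm above the bench, begins 110 mm behind the collar's face. Origin at the centre of its underside; the spout points to its -x.
- block_a: Bystander, leave alone: light wooden block, 90x45x45 mm. Origin: on its underside, at the middle
- block_b: Bystander, leave alone: light wooden block, 50x50x80 mm, standing on end. Origin: on its underside, at the middle
- driver: Bystander, leave alone: screwdriver lying on the bench. Origin: on its underside, at the middle
- mallet: Bystander, leave alone: hammer lying on the bench. Origin: on its underside, at the middle
- glue: Bystander, leave alone: white glue bottle, 60 mm across, 150 mm tall, orange cap. Origin: on its underside, at the middle
- hoop: Bystander, leave alone: thin wooden sieve hoop lying flat, 120 mm across, 30 mm tall. Origin: on its underside, at the middle
- round_band: Bystander, leave alone: plain round steel band lying flat, 60 mm across, 12 mm tall: the wrong one, it has no screw. Origin: on its underside, at the middle

How it is judged:
On the way, in this order (a step that is already met when the one before it is completed fails the run):
1. the band is on the spout, home against the collar, and still slack (x of band_mid in the frame of seat between -0.0105 and -0.004 m and y of band_mid in the frame of seat between -0.006 and 0.006 m and z of band_mid in the frame of seat between -0.008 and 0.006 m and angle between the x axis of band_mid and the x axis of seat, either way round below 0.2 rad and contact force between shoe and dustbox below 2 N), for 0.2 s.
2. the screw is turned until the shoe presses the spout with at least 8 N (x of band_mid in the frame of seat between -0.0105 and -0.004 m and y of band_mid in the frame of seat between -0.006 and 0.006 m and z of band_mid in the frame of seat between -0.008 and 0.006 m and angle between the x axis of band_mid and the x axis of seat, either way round below 0.2 rad and contact force between shoe and dustbox above 8 N), for 0.2 s.
At the end, for the whole second after the job is handed in: The band stays on the spout, home against the collar (band_mid 4 to 10.5 mm in front of its face, within 6 mm sideways, 8 mm below to 6 mm above the axis, square to it within 0.2 rad), its shoe pressing the spout with 8 to 22 N, at rest and let go (all of step 2 and contact force between shoe and dustbox below 22 N and linear speed of band below 0.02 m/s); the robot touches nothing.
It fails at once if over-tightened: the shoe presses the spout with more than 22 N (contact force between shoe and dustbox above 22 N).
It fails at once if the band is rammed against the collar with more than 40 N (contact force between band and collar above 40 N).
It fails at once if a bystander is moved by more than 20 mm (distance of any of block_a, block_b, driver, mallet, glue, hoop, round_band from where it was at the start of the episode above 0.02 m).
It also fails if it takes over 72 s, if anything falls off the work surface, if the arm or the gripper's body presses on something with over 40 N, if the wrist force passes 120 N, or if a joint passes its speed limit or range.

## Working session

There is one attempt and no reset: what is moved stays moved. The work goes in short steps, Python scripts to look and compute and a tool call to move; the robot and the scene stay as the last step left them, time stands still between calls to the robot, and variables do not carry over. Pictures are saved under pics/ and viewed, about 8 in all and at most 12, crops included, and the job is handed in when it is done.

Besides the shell and the picture viewer there is one more tool, called after "Request:" in YAML: its name, and indented under it one key for each argument. arm_command: Moves the arm, as the interface text tells. Its arguments: {"type":"object","properties":{"series":{"type":"array"},"jaw":{"type":"number"},"force":{"type":"number"}},"required":["series"]}

```bash
ls; mkdir -p pics; python3 - <<'E'
from station import status, snapshot, camera_params, ticket
import cv2, numpy as np
np.set_printoptions(precision=4,suppress=True)
print(status.sense())
for n in("scene","top"):
    im=snapshot(n); cv2.imwrite(f"pics/{n}0.png",im[:,:,::-1]); p=camera_params(n); print(n,p)
E
```

```text
pics
{'t': 0.0, 'q': array([ 1.1585,  0.5285,  1.4339,  0.    ,  1.1814, -0.1785]), 'qd': array([ 0.0002, -0.0007,  0.0003,  0.0005, -0.0012,  0.0007]), 'tau': array([  0.001 , -44.234 , -17.8034,  -0.0002,   0.0084,  -0.    ]), 'tcp_pos': array([0.1445, 0.6073, 0.2303]), 'tool_rot': array([-0.4386,  0.5556,  0.4379,  0.5542]), 'force': array([-0.5622, -0.3222,  0.0934]), 'ft_torque': array([-0.0145,  0.0107,  0.0041]), 'finger_gap': 0.9994956824267496}
scene {'fovy': 44.793472197362604, 'cx': 324.64101449484156, 'cy': 188.69614980708033, 'extrinsics': array([[ 0.6661,  0.5178, -0.5368,  1.2597],
       [ 0.7456, -0.4783,  0.464 , -0.6274],
       [-0.0165, -0.7094, -0.7047,  1.0453],
       [ 0.    ,  0.    ,  0.    ,  1.    ]])}
top {'fovy': 50.62520862166746, 'cx': 321.8825030756143, 'cy': 204.64515949355962, 'extrinsics': array([[ 0.0273, -0.9935,  0.1106,  0.3643],
       [-0.9995, -0.0253,  0.0197, -0.0055],
       [-0.0167, -0.1111, -0.9937,  1.4967],
       [ 0.    ,  0.    ,  0.    ,  1.    ]])}
```

View pics/scene0.png

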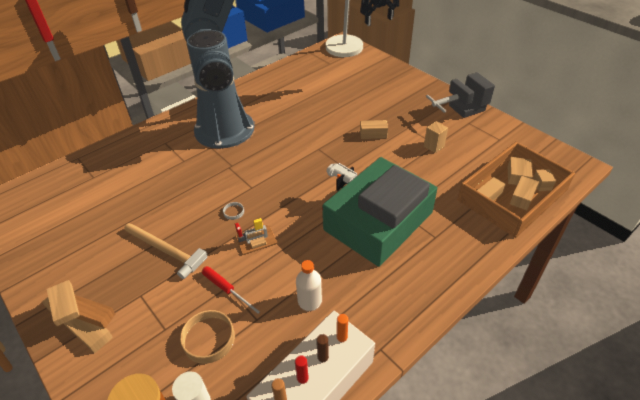

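View pics/top0.png

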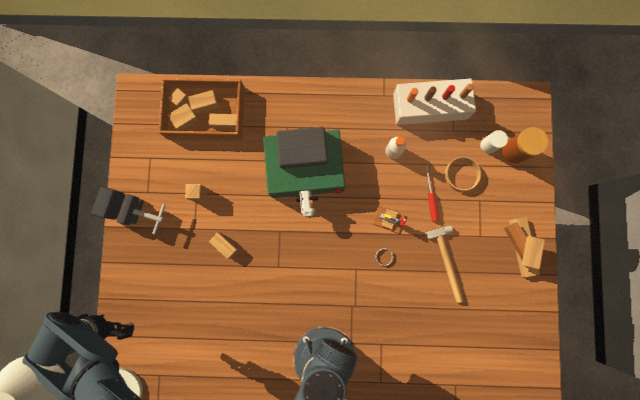

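The overview shows the band at scene (252,236) / top (392,220), and the spout at scene (343,172) / top (306,203). The box front faces the robot. Next I'll enlarge both.

```bash
python3 - <<'E'
import cv2, numpy as np
s=cv2.imread("pics/scene0.png"); t=cv2.imread("pics/top0.png")
c=lambda im,x,y,w,h:cv2.resize(im[y:y+h,x:x+w],(400,300),interpolation=cv2.INTER_CUBIC)
cv2.imwrite("pics/c1.png",np.vstack([np.hstack([c(s,225,205,60,45),c(s,320,150,60,45)]),np.hstack([c(t,365,198,60,45),c(t,280,180,60,45)])]))
E
```

```text
(no output)
```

View pics/c1.png

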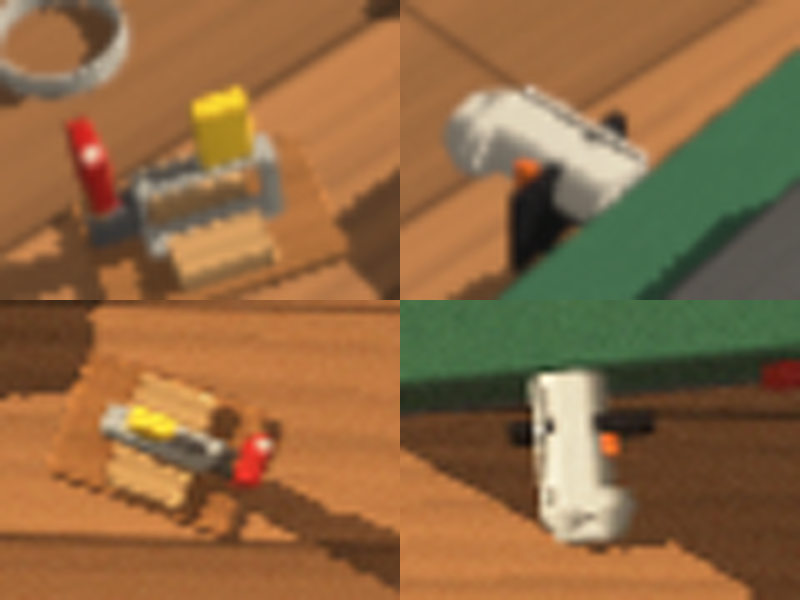

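```bash
cat > h.py <<'E'
import numpy as np, cv2, json
from station import status, snapshot, camera_params, ticket
np.set_printoptions(precision=4,suppress=True)
P={n:camera_params(n) for n in("scene","top")}
def ray(n,u,v):
    p=P[n]; f=200/np.tan(np.radians(p["fovy"]/2)); E=p["extrinsics"]
    return E[:3,3],E[:3,:3]@np.array([(u-p["cx"])/f,(v-p["cy"])/f,1.])
def plane(n,u,v,z):
    o,d=ray(n,u,v); return o+d*(z-o[2])/d[2]
def tri(a,b):
    (o1,d1),(o2,d2)=ray("scene",*a),ray("top",*b)
    s=np.linalg.lstsq(np.c_[d1,-d2],o2-o1,rcond=None)[0]
    p,q=o1+s[0]*d1,o2+s[1]*d2; return (p+q)/2,np.linalg.norm(p-q)
def proj(n,X):
    p=P[n]; f=200/np.tan(np.radians(p["fovy"]/2)); E=p["extrinsics"]
    c=E[:3,:3].T@(np.asarray(X)-E[:3,3]); return np.array([f*c[0]/c[2]+p["cx"],f*c[1]/c[2]+p["cy"]])
def mask(im,hlo,hhi,s=120,v=80,box=None):
    h=cv2.cvtColor(im,cv2.COLOR_RGB2HSV); m=cv2.inRange(h,(hlo,s,v),(hhi,255,255))
    if box: k=np.zeros_like(m); x,y,w,hh=box; k[y:y+hh,x:x+w]=1; m=m*k
    return m
def cen(m):
    M=cv2.moments(m,True); return np.array([M["m10"],M["m01"]])/max(M["m00"],1),M["m00"]
E
python3 - <<'E'
from h import *
s=cv2.imread("pics/scene0.png")[:,:,::-1].copy(); t=cv2.imread("pics/top0.png")[:,:,::-1].copy()
R={}
for name,lo,hi,sv,bs,bt in [("tab",22,32,170,(225,205,60,45),(365,198,60,45)),("key",0,6,170,(225,205,60,45),(365,198,60,45)),("leaf",5,14,200,(325,155,30,35),(295,195,25,15))]:
    a,na=cen(mask(s,lo,hi,sv,100,bs)); b,nb=cen(mask(t,lo,hi,sv,100,bt)); print(name,a,na,b,nb,tri(a,b),plane("top",*b,.08))
# box top
g=mask(t,60,90,80,60); g=g if g.any() else g
c=max(cv2.findContours(g,cv2.RETR_EXTERNAL,cv2.CHAIN_APPROX_NONE)[0],key=cv2.contourArea)
hull=cv2.convexHull(c); ap=cv2.approxPolyDP(hull,3,True)[:,0]; print("green",cv2.contourArea(c),ap.tolist())
for q in ap: print(plane("top",*q,.108))
hsv=cv2.cvtColor(t,cv2.COLOR_RGB2HSV); print(hsv[175:206:1,275].tolist())
g=mask(s,60,90,80,20); c=max(cv2.findContours(g,cv2.RETR_EXTERNAL,cv2.CHAIN_APPROX_NONE)[0],key=cv2.contourArea)
ap=cv2.approxPolyDP(cv2.convexHull(c),4,True)[:,0]; print("scene green",ap.tolist())
for q in ap: print(q,plane("scene",*q,.108))
# white spout in top
h=cv2.inRange(hsv,(0,0,130),(40,90,255))[185:225,285:330]
for i,r in enumerate(h):
    x=np.flatnonzero(r); 
    if len(x): print(185+i,285+x.min(),285+x.max(),len(x))
E
```

```text
tab [257.8254 223.4127] 63.0 [387.375 215.625] 16.0 (array([ 0.4912, -0.201 ,  0.0658]), np.float64(0.0024460362188968286)) [ 0.4906 -0.198   0.08  ]
key [238.3261 229.413 ] 46.0 [401.931  222.2414] 29.0 (array([ 0.4704, -0.2506,  0.0626]), np.float64(0.001955299954482534)) [ 0.4696 -0.2468  0.08  ]
leaf [338.5 175.5] 4.0 [311.4 201. ] 5.0 (array([0.5303, 0.0567, 0.1043]), np.float64(0.0011126697210595952)) [0.5335 0.0583 0.08  ]
green 442.5 [[342, 175], [343, 185], [287, 190], [291, 178]]
[ 0.6199 -0.0422  0.108 ]
[ 0.5863 -0.0463  0.108 ]
[0.5649 0.1392 0.108 ]
[0.6056 0.1273 0.108 ]
[[61, 95, 107], [59, 96, 111], [59, 92, 111], [58, 96, 114], [57, 98, 114], [58, 94, 111], [59, 94, 109], [59, 93, 113], [58, 98, 109], [57, 96, 111], [57, 98, 112], [59, 97, 110], [57, 93, 112], [58, 94, 106], [57, 98, 107], [57, 98, 112], [58, 96, 112], [56, 95, 91], [46, 81, 60], [42, 85, 54], [39, 100, 51], [36, 79, 45], [34, 83, 46], [13, 163, 94], [13, 166, 129], [13, 167, 176], [13, 168, 190], [14, 163, 206], [13, 170, 200], [13, 169, 196], [14, 166, 187]]
scene green [[381, 158], [432, 185], [435, 192], [431, 211], [378, 265], [324, 228], [324, 204]]
[381 158] [0.5625 0.1953 0.108 ]
[432 185] [0.7351 0.2161 0.108 ]
[435 192] [0.758  0.2009 0.108 ]
[431 211] [0.7954 0.1385 0.108 ]
[378 265] [ 0.8218 -0.088   0.108 ]
[324 228] [ 0.65   -0.1056  0.108 ]
[324 204] [ 0.5875 -0.0499  0.108 ]
190 306 306 1
191 301 308 8
192 300 308 9
193 299 308 10
194 300 309 10
195 300 309 10
196 300 309 10
197 300 308 9
198 300 308 8
199 300 308 8
200 300 309 10
201 300 309 10
202 300 309 10
203 301 309 9
204 301 310 10
205 301 310 10
206 301 310 10
207 301 310 10
208 301 312 12
209 301 313 13
210 301 312 12
211 301 312 12
212 301 312 12
213 302 312 11
214 303 311 9
215 303 311 9
```

```bash
python3 - <<'E'
from h import *
s=cv2.imread("pics/scene0.png")[:,:,::-1].copy(); t=cv2.imread("pics/top0.png")[:,:,::-1].copy()
hsv=cv2.cvtColor(t,cv2.COLOR_RGB2HSV).astype(float)
def cross(a,thr):  # subpixel crossings
    i=np.flatnonzero((a[:-1]-thr)*(a[1:]-thr)<0); return i+(thr-a[i])/(a[i+1]-a[i])
# front top edge
pts=[]
for c in list(range(270,297))+list(range(316,340)):
    x=cross(hsv[184:200,c,2],85)
    if len(x): pts.append(plane("top",c,184+x[0],.108)[:2])
def line(pts,n=5):
    pts=np.array(pts,np.float32)
    for _ in range(n):
        vx,vy,x,y=cv2.fitLine(pts,cv2.DIST_HUBER,0,1e-4,1e-4).ravel(); r=(pts-[x,y])@[-vy,vx]; pts=pts[abs(r)<max(.003,2*r.std())]
    return np.array([vx,vy]),np.array([x,y]),r.std(),len(pts)
d,p,r,n=line(pts); d*=np.sign(d[1]); yaw=np.arctan2(-d[0],d[1]); print("front yaw",yaw,p,r,n)
L=[];Rr=[]
gm=(hsv[...,0]>45)&(hsv[...,0]<80)&(hsv[...,1]>75)&(hsv[...,2]>85)
for row in range(140,186):
    x=np.flatnonzero(gm[row,250:360])+250
    if len(x)>5: L.append(plane("top",x[0]-.5,row,.108)[:2]); Rr.append(plane("top",x[-1]+.5,row,.108)[:2])
for q in(L,Rr):
    dd,pp,r,n=line(q); dd*=np.sign(dd[0]); print("side yaw",np.arctan2(dd[1],dd[0]),pp,r,n)
    # y coordinate in box frame
# spout edges
for row in range(191,217):
    S=hsv[row,292:322,1]; V=hsv[row,292:322,2]
    w=np.clip((140-S)/100,0,1)*np.clip((V-110)/60,0,1); a=cross(w,.5)
    if len(a)>1: 
        l,rr=plane("top",292+a[0],row,.1),plane("top",292+a[-1],row,.1); print(row,292+a[0],292+a[-1],l[:2],rr[:2],np.linalg.norm(l-rr))
print(t[205:220,306].tolist())
E
```

```text
front yaw 0.11937602 [0.5668 0.0944] 0.00018045673 50
side yaw 0.1359562 [0.6563 0.2153] 0.0012004211 46
side yaw 1.2160844 [0.6495 0.0848] 0.024933375 46
191 300.4391143911439 308.2679965307892 [0.5638 0.095 ] [0.5645 0.0689] 0.02615799619795749
192 299.70398481973433 308.49094097019287 [0.5604 0.0973] [0.5611 0.068 ] 0.02935192905157315
193 299.4161073825503 308.51903114186854 [0.557  0.0982] [0.5577 0.0678] 0.03039962404396208
194 299.5890410958904 308.55912596401026 [0.5536 0.0975] [0.5544 0.0676] 0.029947791546319307
195 299.6125 308.6531204644412 [0.5503 0.0973] [0.551  0.0672] 0.03017512798341133
196 299.6024096385542 308.65608465608466 [0.5469 0.0972] [0.5477 0.067 ] 0.030210687665218384
197 299.6024096385542 308.375 [0.5435 0.0971] [0.5443 0.0679] 0.02926531247060275
198 299.5882352941176 308.38271604938274 [0.5402 0.0971] [0.5409 0.0677] 0.029330562634626745
199 299.5 308.38271604938274 [0.5368 0.0972] [0.5376 0.0676] 0.029617083828961586
200 299.62893081761007 308.92753623188406 [0.5335 0.0967] [0.5343 0.0657] 0.03099470384797328
201 299.8333333333333 309.2350841407445 [0.
[... 896 characters left out ...]
21 311.75139146567716 [0.4968 0.0921] [0.4977 0.0552] 0.03686436660794857
212 300.6849315068493 311.61181434599155 [0.4934 0.0919] [0.4944 0.0556] 0.036301265553240473
213 301.55271565495207 311.5233644859813 [0.4902 0.0889] [0.491  0.0558] 0.03311469015017644
214 302.5098039215686 311.44585987261144 [0.4869 0.0856] [0.4877 0.0559] 0.029669707095354398
215 302.90909090909093 310.63604240282683 [0.4836 0.0842] [0.4843 0.0585] 0.025648853937592843
[[233, 224, 195], [235, 224, 193], [234, 224, 193], [235, 226, 195], [235, 223, 191], [233, 222, 191], [209, 194, 165], [172, 158, 132], [150, 135, 112], [200, 182, 155], [207, 192, 161], [124, 98, 73], [183, 115, 61], [192, 122, 64], [198, 125, 67]]
```

```bash
python3 - <<'E'
from h import *
s=cv2.imread("pics/scene0.png")[:,:,::-1].copy(); t=cv2.imread("pics/top0.png")[:,:,::-1].copy()
for r in (195,198,201,205,209,210,213): print(r,[tuple(int(v) for v in t[r,c]) for c in range(296,317)])
hsv=cv2.cvtColor(t,cv2.COLOR_RGB2HSV).astype(int)
for r in (140,150,160,170,180): print(r,[tuple(hsv[r,c]) for c in range(338,348)],plane("top",343,r,.108))
a=np.array([.5668,.0944]);e=np.array([np.cos(.12),np.sin(.12)]);n=np.array([-e[1],e[0]])
print("left side y rel", (np.array([.6563,.2153])-a)@n)
for r,c in((140,342.5),(160,342.5),(180,343.5)): print((plane("top",c,r,.108)[:2]-a)@n)
cv2.imwrite("pics/c2.png",np.hstack([cv2.resize(s[155:195,325:365,::-1],(400,400),interpolation=cv2.INTER_NEAREST),cv2.resize(t[185:225,285:325,::-1],(400,400),interpolation=cv2.INTER_NEAREST)]))
E
```

```text
195 [(54, 50, 40), (56, 46, 38), (55, 46, 32), (111, 95, 76), (195, 180, 150), (172, 157, 131), (228, 212, 179), (240, 231, 201), (234, 223, 193), (233, 222, 192), (233, 223, 191), (227, 212, 181), (191, 177, 146), (138, 125, 102), (102, 86, 69), (103, 75, 52), (95, 61, 34), (99, 65, 39), (95, 61, 34), (101, 68, 41), (98, 64, 34)]
198 [(73, 52, 35), (57, 39, 27), (56, 40, 32), (59, 44, 32), (196, 181, 154), (160, 147, 123), (99, 88, 75), (216, 198, 169), (237, 226, 196), (235, 225, 195), (233, 223, 191), (234, 221, 191), (173, 159, 133), (70, 62, 52), (43, 34, 29), (44, 36, 29), (48, 40, 35), (47, 36, 34), (41, 34, 26), (41, 34, 29), (39, 31, 23)]
201 [(74, 48, 28), (40, 30, 17), (35, 24, 18), (37, 27, 17), (158, 142, 118), (157, 144, 119), (231, 218, 185), (244, 236, 211), (235, 225, 195), (234, 223, 193), (233, 222, 194), (234, 224, 193), (217, 202, 172), (163, 147, 121), (222, 117, 68), (238, 112, 40), (177, 85, 39), (88, 59, 34), (90, 58, 31), (94, 60, 35), (92, 58, 35)]
205 [(92, 59, 29), (93, 59, 34), (94, 62, 36), (97, 61, 38), (150, 120, 89), (188, 167, 136), (237, 226, 196),
[... 3046 characters left out ...]
 (np.int64(13), np.int64(171), np.int64(100)), (np.int64(12), np.int64(163), np.int64(102))] [ 0.6368 -0.0452  0.108 ]
180 [(np.int64(59), np.int64(93), np.int64(110)), (np.int64(62), np.int64(93), np.int64(110)), (np.int64(62), np.int64(94), np.int64(109)), (np.int64(63), np.int64(100), np.int64(110)), (np.int64(61), np.int64(97), np.int64(110)), (np.int64(54), np.int64(93), np.int64(88)), (np.int64(21), np.int64(113), np.int64(72)), (np.int64(13), np.int64(156), np.int64(95)), (np.int64(13), np.int64(162), np.int64(101)), (np.int64(13), np.int64(151), np.int64(103))] [ 0.6031 -0.0459  0.108 ]
left side y rel 0.10931632152237414
-0.15533521689544372
-0.14863416115120054
-0.14531074428166502
```

View pics/c2.png

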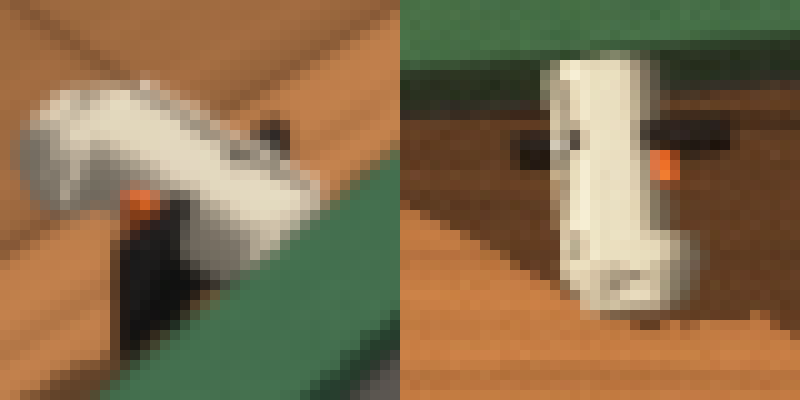

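Left is the scene view and right is the top view. The barb spans top columns 300.5–314.7 at row 209.5, with its right side shaded. The collar bar is at row ~198 and the orange leaf at (311,201), so the axis is y ≈ 0.077+0.12(x−0.569) with yaw 0.12. Next is a planner for the moves.

```bash
cat >> h.py <<'E'
from scipy.spatial.transform import Rotation as Ro
def plan(pos=None,yaw=None):
    s=status.sense(); R=Ro.from_quat(s["tool_rot"]).as_matrix(); p=s["tcp_pos"]
    cy=np.arctan2(R[1,2],R[0,2]); out=[]
    print("t%.2f tcp"%s["t"],p,"xaxis",R[:,0],"jaw yaw %.3f"%cy,"q",s["q"],"F",s["force"],"M",s["ft_torque"],"gap %.3f"%s["finger_gap"])
    if pos is not None: print("shift tool mm",1000*R.T@(np.array(pos)-p))
    if yaw is not None: 
        d=(cy-yaw+np.pi)%(2*np.pi)-np.pi; print("turn about tool x",d,"or",d-np.sign(d)*np.pi)
E
python3 -c "
from h import *
plan((.491,-.2,.15),-.397)"
```

```text
t0.10 tcp [0.1445 0.6074 0.2304] xaxis [-0.0008 -0.0018 -1.    ] jaw yaw 1.337 q [ 1.1585  0.5284  1.4338  0.      1.1814 -0.1785] F [ 0.6645 -0.0612 -0.2054] M [0.0135 0.0703 0.0234] gap 0.996
shift tool mm [  81.5915 -524.1497 -705.0037]
turn about tool x 1.7340008243225915 or -1.4075918292672016
```

Request:
arm_command:
  series:
    - [[0,0,0,0.1]]
  jaw: 60

```text
t: 0.2
tcp_pos: [0.1446, 0.6076, 0.2306]
tool_rot: [-0.41, 0.577, 0.409, 0.576]
force: [1.0, 0.1, 0.1]
finger_gap: 0.856
```

```bash
python3 -c "
from h import *
plan((.491,-.2,.15),-.397)"
```

```text
t0.20 tcp [0.1446 0.6076 0.2306] xaxis [-0.0006 -0.0014 -1.    ] jaw yaw 1.235 q [ 1.1585  0.5282  1.4335 -0.      1.1814 -0.076 ] F [0.9858 0.1422 0.1393] M [ 0.0019  0.0053 -0.0354] gap 0.856
shift tool mm [  81.5189 -593.4953 -647.8866]
turn about tool x 1.6315009379748258 or -1.5100917156149674
```

Request:
arm_command:
  series:
    - [[0,-34,-20,0],[0,-34,-20,0],[0,-34,-20,0],[0,-34,-20,0],[0,-34,-20,0],[0,-34,-20,0],[0,-34,-20,0],[0,-34,-20,0],[0,-34,-20,0],[0,-34,-20,0]]

```text
t: 1.2
tcp_pos: [0.401, 0.3062, 0.2311]
tool_rot: [-0.41, 0.576, 0.41, 0.576]
force: [0.5, 0.5, -0.4]
finger_gap: 0.603
```

Request:
arm_command:
  series:
    - [[0,-24,-42,0],[0,-24,-42,0],[0,-24,-42,0],[0,-24,-42,0],[0,-24,-42,0],[0,-24,-42,0],[0,-24,-42,0],[0,-24,-42,0],[0,-24,-42,0],[0,-24,-42,0]]

```text
t: 2.2
tcp_pos: [0.4893, -0.1698, 0.2311]
tool_rot: [-0.41, 0.576, 0.41, 0.576]
force: [1.0, -0.3, 0.6]
finger_gap: 0.596
```

Request:
arm_command:
  series:
    - [[0,0,0,0.15],[0,0,0,0.15],[0,0,0,0.15],[0,0,0,0.15],[0,0,0,0.15],[0,0,0,0.15],[0,0,0,0.15],[0,0,0,0.15],[0,0,0,0.15],[0,0,0,0.15]]

```text
t: 3.2
tcp_pos: [0.4893, -0.1676, 0.2309]
tool_rot: [0.095, 0.701, -0.095, 0.7]
force: [-1.1, 0.6, -0.1]
finger_gap: 0.603
```

```bash
python3 -c "
from h import *
plan((.491,-.2,.11),-.397)"
```

```text
t3.20 tcp [ 0.4893 -0.1676  0.2309] xaxis [-0.0008  0.0005 -1.    ] jaw yaw -0.269 q [-0.5463  0.384   1.7001  0.      1.0585 -0.2771] F [-1.0641  0.6101 -0.0584] M [-0.0148  0.0125  0.0293] gap 0.603
shift tool mm [120.927  -30.804   10.3618]
turn about tool x 0.12779550923167005 or -3.013797144358123
```

Request:
arm_command:
  series:
    - [[0,0,0,0.128],[20,-14,7,0],[40,-14,7,0],[40,0,0,0],[20,0,0,0],[0,0,0,0]]

```text
t: 3.8
tcp_pos: [0.4895, -0.1977, 0.1082]
tool_rot: [0.139, 0.696, -0.136, 0.691]
force: [0.0, 0.0, 1.9]
finger_gap: 0.599
```

```bash
python3 -c "
from h import *
plan((.491,-.2,.051),-.397)
s=snapshot('scene');t=snapshot('top')
c=lambda im,x,y,w,h:cv2.resize(im[y:y+h,x:x+w,::-1],(400,400),interpolation=cv2.INTER_CUBIC)
cv2.imwrite('pics/d1.png',np.hstack([c(s,215,185,70,70),c(t,360,185,70,70)]))"
```

```text
t3.80 tcp [ 0.4895 -0.1977  0.1082] xaxis [-0.0066  0.0045 -1.    ] jaw yaw -0.392 q [-0.5957  0.586   1.7784  0.      0.7852 -0.2042] F [0.0381 0.0138 1.896 ] M [-0.0098 -0.0179 -0.0102] gap 0.599
shift tool mm [57.1436 -1.6227  2.6509]
turn about tool x 0.0054992235732376216 or -3.1360934300165555
```

View pics/d1.png

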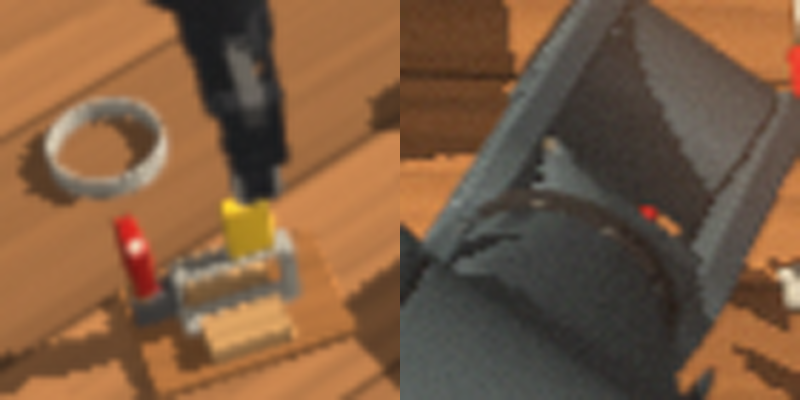

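The scene view shows the fingers directly above the yellow tab at crop (248,225). The top view is blocked by the arm. Descending.

Request:
arm_command:
  series:
    - [[16,-1.6,2.6,0.005],[16,0,0,0],[10,0,0,0],[6,0,0,0],[0,0,0,0]]

```text
t: 4.4
tcp_pos: [0.4938, -0.2015, 0.0634]
tool_rot: [0.139, 0.693, -0.139, 0.693]
force: [-0.0, 0.3, 0.5]
finger_gap: 0.599
```

Request:
arm_command:
  series:
    - [[5,0,0,0],[3,0,0,0],[0,0,0,0]]

```text
t: 4.7
tcp_pos: [0.4936, -0.2015, 0.0552]
tool_rot: [0.139, 0.693, -0.139, 0.693]
force: [0.2, -0.9, -0.5]
finger_gap: 0.602
```

```bash
python3 -c "
from h import *
plan((.491,-.2,.051),-.397)"
```

```text
t4.70 tcp [ 0.4936 -0.2015  0.0552] xaxis [-0.0002  0.0001 -1.    ] jaw yaw -0.396 q [-0.5972  0.6815  1.7972 -0.      0.6631 -0.2012] F [ 0.2164 -0.8546 -0.4926] M [-0.0563  0.014   0.0146] gap 0.602
shift tool mm [ 4.2045  0.3376 -2.9701]
turn about tool x 0.0010260510535853307 or -3.140566602536208
```

Request:
arm_command:
  series:
    - [[4,0,-3,0],[0,0,0,0],[0,0,0,0]]
  jaw: 25
  force: 60

```text
t: 5.0
tcp_pos: [0.4907, -0.2002, 0.0512]
tool_rot: [0.139, 0.693, -0.139, 0.693]
force: [0.1, 0.2, -0.5]
finger_gap: 0.248
```

Request:
arm_command:
  series:
    - [[0,0,0,0],[0,0,0,0],[0,0,0,0],[0,0,0,0]]
  jaw: 0

```text
t: 5.4
tcp_pos: [0.4906, -0.2001, 0.0513]
tool_rot: [0.139, 0.694, -0.139, 0.693]
force: [-1.7, 0.2, 2.3]
finger_gap: 0.106
```

```bash
python3 -c "
from h import *
plan((.491,-.2,.051),-.397)"
```

```text
t5.40 tcp [ 0.4906 -0.2001  0.0513] xaxis [-0.0007  0.0005 -1.    ] jaw yaw -0.396 q [-0.5983  0.6862  1.8066 -0.      0.6496 -0.2023] F [-1.7241  0.1912  2.3096] M [0.109  0.245  0.0089] gap 0.106
shift tool mm [0.3465 0.248  0.3424]
turn about tool x 0.0010095902428934878 or -3.1405830633468996
```

Request:
arm_command:
  series:
    - [[-10,0,0,0],[-20,0,0,0],[-30,0,0,0],[-30,0,0,-0.126],[0,0,0,-0.13],[0,0,0,-0.13],[0,0,0,-0.13],[0,0,0,0]]

```text
t: 6.2
tcp_pos: [0.4912, -0.2006, 0.142]
tool_rot: [-0.043, 0.705, 0.042, 0.706]
force: [0.5, -0.7, -0.9]
finger_gap: 0.102
```

```bash
python3 -c "
from h import *
plan((.4343,.0728,.1243),.12)"
```

```text
t6.20 tcp [ 0.4912 -0.2006  0.142 ] xaxis [ 0.0012 -0.0008 -1.    ] jaw yaw 0.120 q [-0.5984  0.53    1.7553  0.      0.8549 -0.7182] F [ 0.521  -0.6546 -0.9407] M [ 0.0425 -0.0125 -0.0296] gap 0.102
shift tool mm [ 17.4061 278.2287 -23.8731]
turn about tool x -0.00028879161734618464 or 3.141303861972447
```

Request:
arm_command:
  series:
    - [[0,20,-12,0],[0,34,-12,0],[0,38,0,0],[0,38,0,0],[3,38,0,0],[5,38,0,0],[5,38,0,0],[4,24,0,0],[0,10,0,0],[0,0,0,0]]

```text
t: 7.2
tcp_pos: [0.4338, 0.0736, 0.1245]
tool_rot: [-0.043, 0.706, 0.043, 0.706]
force: [0.2, -0.8, -1.0]
finger_gap: 0.102
```

```bash
python3 -c "
from h import *
plan((.4343,.0728,.1243),.12)
s=snapshot('scene');t=snapshot('top')
cv2.imwrite('pics/s2.png',s[:,:,::-1]);cv2.imwrite('pics/t2.png',t[:,:,::-1])
c=lambda im,x,y,w,h:cv2.resize(im[y:y+h,x:x+w,::-1],(400,400),interpolation=cv2.INTER_CUBIC)
cv2.imwrite('pics/d2.png',np.hstack([c(s,275,130,80,80),c(t,270,180,80,80)]))"
```

```text
t7.20 tcp [0.4338 0.0736 0.1245] xaxis [ 0.0005 -0.0002 -1.    ] jaw yaw 0.121 q [-0.0869  0.4734  1.9881 -0.0002  0.6796 -0.2076] F [ 0.2348 -0.8086 -0.9689] M [ 0.0329  0.0218 -0.0274] gap 0.102
shift tool mm [ 0.2227 -0.8469  0.3538]
turn about tool x 0.0009072400247878143 or -3.1406854135650053
```

View pics/d2.png

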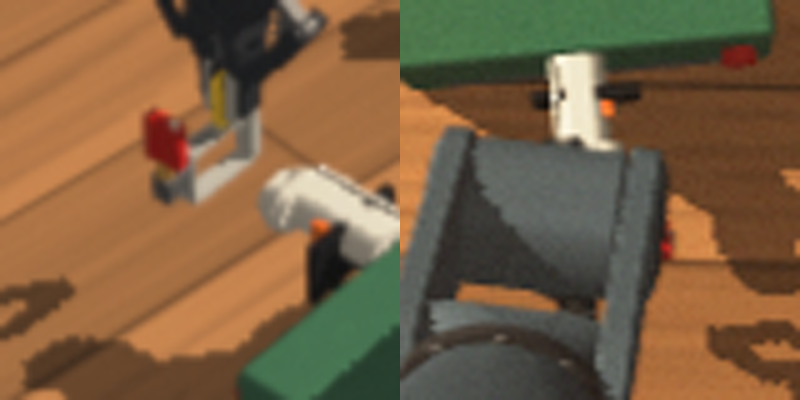

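The scene view shows the held band facing the spout, with the opening at about crop (222,160), the key at (165,140) and the spout tip at (275,195). I'll check projections against my model.

```bash
python3 - <<'E'
from h import *
s=cv2.imread("pics/s2.png")[:,:,::-1].copy()
e=np.array([np.cos(.12),np.sin(.12),0]);n=np.array([-e[1],e[0],0]);k=np.array([0,0,1.])
mid=np.array([.4338,.0736,.1245])-.012*n-.0243*k; seat=np.array([.540,.0735,.1])
pr=lambda o,x,y,z:proj("scene",o+(x*e+y*n+z*k)/1000)
print("mid in seat",[(mid-seat)@v for v in(e,n,k)])
m=mask(s,0,6,150,80,(290,140,40,40))|mask(s,174,180,150,80,(290,140,40,40)); c,N=cen(m); ys,xs=np.nonzero(m)
print("red",c,N,xs.min(),xs.max(),ys.min(),ys.max(),"pred key",pr(mid,0,-42,38))
b=[pr(mid,x,-42+y,38+z) for x in(-13,13) for y in(-5,5) for z in(-16,16)]; print(np.min(b,0),np.max(b,0))
o=5*(np.array([pr(mid,7,y,z) for y in(-25,25) for z in(-17,17)])-[275,130]); print("opening front corners crop",o)
print("bottom outer corner", 5*(pr(mid,7,-27,-19)-[275,130]),5*(pr(mid,7,31,-19)-[275,130]),5*(pr(mid,7,31,19)-[275,130]))
print("leaf",pr(seat,-7,-19,0),pr(seat,-25,-19,0))
im=cv2.resize(s[130:210,275:355,::-1],(800,800)*1,interpolation=cv2.INTER_CUBIC)[100:700].copy()
q=lambda p:tuple(int(v) for v in 10*(p-[275,130])+[5,-95])
for pts,col in (([(7,-25,-17),(7,25,-17),(7,25,17),(7,-25,17)],(255,0,0)),([(7,-27,-19),(7,31,-19),(7,31,19),(7,-27,19)],(0,255,255))):
    cv2.polylines(im,[np.array([q(pr(mid,*p)) for p in pts])],True,col,1)
th=np.linspace(0,2*np.pi,40)
for X,a,bb in((-38,23.5,14.5),(-53,16,7)): cv2.polylines(im,[np.array([q(pr(seat,X,a*np.cos(t),bb*np.sin(t))) for t in th])],True,(0,255,0),1)
cv2.polylines(im,[np.array([q(pr(seat,*p)) for p in [(0,-36,12),(0,36,12),(8,36,12),(8,-36,12)]])],True,(255,0,255),1)
cv2.imwrite("pics/d3.png",im)
E
```

```text
mid in seat [np.float64(-0.1054243059069517), np.float64(0.0008127172776686263), np.float64(0.00019999999999999185)]
red [307.56   157.7067] 75.0 304 312 152 163 pred key [307.6886 156.8765]
[302.8793 149.7812] [312.4445 163.9466]
opening front corners crop [[195.7232 195.7243]
 [193.8512 152.2438]
 [251.9407 152.5768]
 [251.0476 109.1717]]
bottom outer corner [193.5418 199.9955] [258.5954 150.0119] [257.7233 101.5113]
leaf [339.1468 177.9706] [334.3036 175.1451]
```

View pics/d3.png

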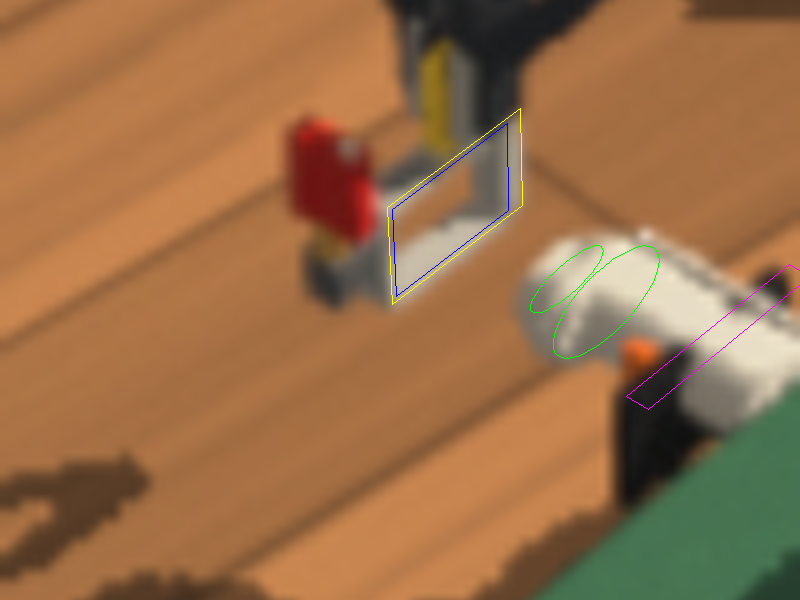

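The projected band outline (blue/yellow) lies within ~1 px of the picture. The spout seems ~4 mm nearer than modelled, and the lateral fit looks good. I'll raise 1 mm and advance, feeling for contact.

Request:
arm_command:
  series:
    - [[-1,0,10,0],[0,0,12,0],[0,0,10,0],[0,0,6,0],[0,0,0,0]]

```text
t: 7.8
tcp_pos: [0.4732, 0.077, 0.1253]
tool_rot: [-0.042, 0.705, 0.042, 0.706]
force: [-0.8, -0.1, -1.0]
finger_gap: 0.103
```

Request:
arm_command:
  series:
    - [[0,0,3,0],[0,0,3,0],[0,0,2,0],[0,0,0,0]]

```text
t: 8.2
tcp_pos: [0.4797, 0.0783, 0.1253]
tool_rot: [-0.042, 0.706, 0.042, 0.706]
force: [0.3, -0.2, -1.4]
finger_gap: 0.103
```

Request:
arm_command:
  series:
    - [[0,0,2,0],[0,0,2,0],[0,0,2,0],[0,0,0,0]]

```text
t: 8.6
tcp_pos: [0.4859, 0.079, 0.1254]
tool_rot: [-0.042, 0.706, 0.042, 0.706]
force: [-0.2, 0.1, -1.9]
finger_gap: 0.101
```

```bash
python3 -c "
from h import *
plan((.4338,.0736,.1255),.12)"
```

```text
t8.60 tcp [0.4859 0.079  0.1254] xaxis [ 0.0007 -0.0001 -1.    ] jaw yaw 0.120 q [-0.0663  0.5199  1.8612 -0.      0.7598 -0.1863] F [-0.2416  0.1401 -1.9063] M [0.0045 0.0051 0.0113] gap 0.101
shift tool mm [ -0.1737   0.899  -52.398 ]
turn about tool x 3.9489225996725e-05 or -3.1415531643637964
```

Request:
arm_command:
  series:
    - [[0,0,2,0],[0,0,2,0],[0,0,0,0]]

```text
t: 8.9
tcp_pos: [0.4899, 0.0794, 0.1254]
tool_rot: [-0.042, 0.706, 0.042, 0.706]
force: [0.4, 0.6, -1.5]
finger_gap: 0.112
```

Request:
arm_command:
  series:
    - [[0,0,2,0],[0,0,2,0],[0,0,0,0]]

```text
t: 9.2
tcp_pos: [0.4939, 0.0799, 0.1254]
tool_rot: [-0.042, 0.706, 0.042, 0.706]
force: [-0.1, 0.1, -2.5]
finger_gap: 0.11
```

Request:
arm_command:
  series:
    - [[0,0,2,0],[0,0,2,0],[0,0,0,0]]

```text
t: 9.5
tcp_pos: [0.4979, 0.0804, 0.1254]
tool_rot: [-0.042, 0.706, 0.042, 0.706]
force: [0.2, -0.0, -1.9]
finger_gap: 0.104
```

Request:
arm_command:
  series:
    - [[0,0,2,0],[0,0,2,0],[0,0,0,0]]

```text
t: 9.8
tcp_pos: [0.5018, 0.0809, 0.1254]
tool_rot: [-0.042, 0.706, 0.042, 0.706]
force: [0.2, -1.2, -1.8]
finger_gap: 0.107
```

Request:
arm_command:
  series:
    - [[0,0,3,0],[0,0,3,0],[0,0,3,0],[0,0,2,0],[0,0,0,0]]

```text
t: 10.3
tcp_pos: [0.5127, 0.0822, 0.1253]
tool_rot: [-0.042, 0.706, 0.042, 0.706]
force: [-0.4, -0.2, -1.6]
finger_gap: 0.106
```

Request:
arm_command:
  series:
    - [[0,0,2,0],[0,0,2,0],[0,0,2,0],[0,0,0,0]]

```text
t: 10.7
tcp_pos: [0.5187, 0.0829, 0.1254]
tool_rot: [-0.042, 0.706, 0.042, 0.706]
force: [0.4, -0.6, -2.3]
finger_gap: 0.105
```

Request:
arm_command:
  series:
    - [[0,0,2,0],[0,0,1,0],[0,0,0,0]]

```text
t: 11.0
tcp_pos: [0.5214, 0.0833, 0.1253]
tool_rot: [-0.042, 0.706, 0.042, 0.706]
force: [0.3, 0.7, -2.1]
finger_gap: 0.103
```

Request:
arm_command:
  series:
    - [[0,0,1,0],[0,0,1,0],[0,0,0,0]]

```text
t: 11.3
tcp_pos: [0.5234, 0.0835, 0.1253]
tool_rot: [-0.042, 0.706, 0.042, 0.706]
force: [-0.3, 0.4, -2.1]
finger_gap: 0.104
```

Request:
arm_command:
  series:
    - [[0,0,1,0],[0,0,1,0],[0,0,0,0]]

```text
t: 11.6
tcp_pos: [0.5253, 0.0838, 0.1253]
tool_rot: [-0.042, 0.706, 0.042, 0.706]
force: [-0.2, -0.0, -1.3]
finger_gap: 0.107
```

Request:
arm_command:
  series:
    - [[0,0,1,0],[0,0,1,0],[0,0,0,0]]

```text
t: 11.9
tcp_pos: [0.5257, 0.084, 0.1251]
tool_rot: [-0.042, 0.707, 0.042, 0.705]
force: [-3.3, -0.3, 0.2]
finger_gap: 0.104
```

Request:
arm_command:
  series:
    - [[0,0,1,0],[0,0,0,0]]

```text
t: 12.1
tcp_pos: [0.5258, 0.084, 0.125]
tool_rot: [-0.042, 0.708, 0.042, 0.704]
force: [-5.3, -1.3, 1.6]
finger_gap: 0.109
```

Request:
arm_command:
  series:
    - [[0,0,1,0],[0,0,0,0]]

```text
t: 12.3
tcp_pos: [0.5258, 0.0841, 0.1249]
tool_rot: [-0.042, 0.708, 0.042, 0.703]
force: [-8.1, -2.1, 2.6]
finger_gap: 0.102
```

Request:
arm_command:
  series:
    - [[2,0,-2,0],[1,0,0,0],[0,0,0,0],[0,0,0,0]]

```text
t: 12.7
tcp_pos: [0.5257, 0.0841, 0.1219]
tool_rot: [-0.042, 0.707, 0.042, 0.705]
force: [-5.8, -1.2, 1.0]
finger_gap: 0.107
```

```bash
python3 -c "
from h import *
plan()"
```

```text
t12.70 tcp [0.5257 0.0841 0.1219] xaxis [-0.0035  0.0001 -1.    ] jaw yaw 0.120 q [-0.0514  0.566   1.7618 -0.0002  0.8173 -0.1713] F [-5.7605 -1.2352  1.0254] M [-0.1934  1.002  -0.17  ] gap 0.107
```

Request:
arm_command:
  series:
    - [[0,0,0,0],[0,0,0,0],[-10,0,0,0],[-20,0,0,0],[-20,0,0,0],[0,0,0,-0.143],[0,0,0,-0.143],[0,0,0,-0.143],[0,0,0,-0.143],[0,0,0,-0.143]]
  jaw: 45

```text
t: 13.7
tcp_pos: [0.5285, 0.084, 0.1736]
tool_rot: [-0.289, 0.644, 0.288, 0.647]
force: [-0.7, 0.2, -0.2]
finger_gap: 0.45
```

Request:
arm_command:
  series:
    - [[0,0,0,-0.143],[0,0,0,-0.143],[0,0,0,-0.143],[0,0,0,-0.143],[0,0,0,-0.143],[0,0,0,-0.143],[0,0,0,0]]
  jaw: 35

```text
t: 14.4
tcp_pos: [0.5284, 0.084, 0.1734]
tool_rot: [0.53, -0.468, -0.529, -0.469]
force: [-0.1, 0.0, -0.9]
finger_gap: 0.351
```

```bash
python3 - <<'E'
from h import *
e=np.array([np.cos(.12),np.sin(.12),0]);n=np.array([-e[1],e[0],0]);k=np.array([0,0,1.])
tab=np.array([.5257,.0841,.1219]); mid=tab-.012*n-.0243*k
key=mid-.042*n; print("mid",mid,"key xy",key)
plan(key+[0,0,.026+.04],1.691)
s=snapshot('scene'); t=snapshot('top'); cv2.imwrite('pics/s3.png',s[:,:,::-1])
pr=lambda o,x,y,z:proj("scene",o+(x*e+y*n+z*k)/1000)
bx=(310,140,50,50)
m=mask(s,0,6,150,60,bx)|mask(s,174,180,150,60,bx); c,N=cen(m); print("red",c,N,"pred",pr(mid,0,-42,38)); c,N=cen(mask(s,22,32,150,80,bx)); print("yel",c,N,pr(mid,0,12,36))
im=np.hstack([cv2.resize(s[130:200,300:370,::-1],(400,400),interpolation=cv2.INTER_CUBIC),cv2.resize(t[165:235,270:340,::-1],(400,400),interpolation=cv2.INTER_CUBIC)])
cv2.imwrite('pics/d4.png',im)
E
```

```text
mid [0.5271 0.0722 0.0976] key xy [0.5322 0.0305 0.0976]
t14.40 tcp [0.5284 0.084  0.1734] xaxis [ 0.0031 -0.0001 -1.    ] jaw yaw 1.693 q [-0.0513  0.4859  1.7194  0.0001  0.9332 -1.7443] F [-0.0566  0.0199 -0.9256] M [-0.0792 -0.0516  0.0361] gap 0.351
shift tool mm [  9.785    2.7768 -53.6047]
turn about tool x 0.0018608819804164511 or -3.1397317716093767
red [331.9753 173.5185] 81.0 pred [332.2302 171.9819]
yel [344.7833 163.3833] 60.0 [344.7436 162.5551]
```

View pics/d4.png

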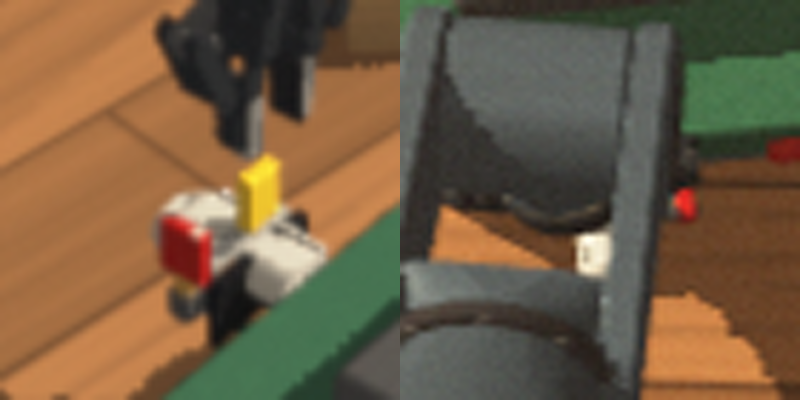

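The band hangs on the spout with the tab at crop (258,195) and the red key at (187,250), 1–2 mm lower than before release. Moving over the key.

Request:
arm_command:
  series:
    - [[0,1,-18,0],[0,2,-22,0],[0,0,-14,0],[0,0,0,0]]

```text
t: 14.9
tcp_pos: [0.5316, 0.0285, 0.1726]
tool_rot: [0.529, -0.469, -0.528, -0.47]
force: [0.9, 0.0, 0.2]
finger_gap: 0.348
```

Request:
arm_command:
  series:
    - [[10,0,0,0],[14,0,0,0],[10,0,0,0],[0,0,0,0]]

```text
t: 15.3
tcp_pos: [0.5292, 0.0309, 0.1365]
tool_rot: [-0.528, 0.469, 0.531, 0.468]
force: [0.7, 1.0, -0.8]
finger_gap: 0.352
```

Request:
arm_command:
  series:
    - [[8,0,0,0],[5,0,0,0],[3,0,0,0],[0,0,0,0]]

```text
t: 15.7
tcp_pos: [0.5305, 0.0301, 0.1219]
tool_rot: [-0.529, 0.469, 0.53, 0.468]
force: [1.2, -0.6, 0.3]
finger_gap: 0.346
```

```bash
python3 - <<'E'
from h import *
plan((.5322,.0305,.1225),1.691)
s=snapshot('scene')
cv2.imwrite('pics/d5.png',cv2.resize(s[130:200,300:370,::-1],(400,400),interpolation=cv2.INTER_CUBIC))
E
```

```text
t15.70 tcp [0.5305 0.0301 0.1219] xaxis [-0.0007  0.0001 -1.    ] jaw yaw 1.693 q [-0.1537  0.5641  1.7662  0.      0.812  -1.8467] F [ 1.1763 -0.5708  0.2563] M [-0.0502 -0.0465  0.0065] gap 0.346
shift tool mm [-0.5589 -1.738   0.1694]
turn about tool x 0.0019715158436657276 or -3.1396211377461274
```

View pics/d5.png

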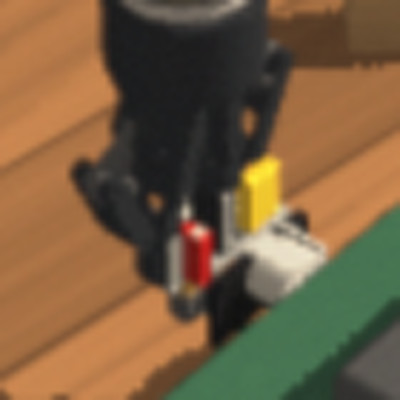

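The fingers straddle the red key at (198,255). Centring and closing.

Request:
arm_command:
  series:
    - [[0,-1.7,0,0],[0,0,0,0],[0,0,0,0],[0,0,0,0],[0,0,0,0]]
  jaw: 0
  force: 40

```text
t: 16.25
tcp_pos: [0.5327, 0.0302, 0.1226]
tool_rot: [0.53, -0.468, -0.529, -0.469]
force: [1.7, -1.2, 1.4]
finger_gap: 0.108
```

```bash
python3 -c "
from h import *
plan((.5322,.0305,.1225),1.691)"
```

```text
t16.25 tcp [0.5327 0.0302 0.1226] xaxis [ 0.0008 -0.0002 -1.    ] jaw yaw 1.693 q [-0.1529  0.5647  1.7614 -0.0001  0.8146 -1.8459] F [ 1.6691 -1.189   1.4011] M [-0.1096  0.0442  0.0412] gap 0.108
shift tool mm [0.1081 0.4686 0.3967]
turn about tool x 0.002043018598050672 or -3.1395496349917424
```

Request:
arm_command:
  series:
    - [[0,0,-1,0],[0,0,-1,0],[0,0,0,0]]

```text
t: 16.55
tcp_pos: [0.5326, 0.0287, 0.1225]
tool_rot: [-0.529, 0.468, 0.53, 0.469]
force: [-0.6, 2.6, 2.9]
finger_gap: 0.107
```

Request:
arm_command:
  series:
    - [[0,0,-1,0],[0,0,-1,0],[0,0,0,0]]

```text
t: 16.85
tcp_pos: [0.5328, 0.0264, 0.1224]
tool_rot: [-0.529, 0.469, 0.53, 0.469]
force: [-0.4, 3.0, 3.2]
finger_gap: 0.107
```

Request:
arm_command:
  series:
    - [[0,0,-1,0],[0,0,0,0]]

```text
t: 17.05
tcp_pos: [0.5329, 0.0258, 0.1223]
tool_rot: [-0.529, 0.468, 0.53, 0.469]
force: [-0.8, 4.6, 3.9]
finger_gap: 0.105
```

Request:
arm_command:
  series:
    - [[0,0,-1,0],[0,0,0,0]]

```text
t: 17.25
tcp_pos: [0.5328, 0.0257, 0.1223]
tool_rot: [-0.528, 0.468, 0.53, 0.47]
force: [-0.0, 8.5, 3.9]
finger_gap: 0.108
```

Request:
arm_command:
  series:
    - [[0,0,2,0],[0,0,2,0],[0,0,2,0],[0,0,0,0]]

```text
t: 17.65
tcp_pos: [0.5329, 0.0292, 0.1225]
tool_rot: [0.53, -0.469, -0.529, -0.468]
force: [-0.7, -4.4, 4.3]
finger_gap: 0.109
```

Request:
arm_command:
  series:
    - [[0,0,2,0],[0,0,1,0],[0,0,0,0]]

```text
t: 17.95
tcp_pos: [0.5325, 0.0327, 0.1225]
tool_rot: [0.53, -0.469, -0.529, -0.468]
force: [-0.2, -5.4, 4.9]
finger_gap: 0.108
```

Request:
arm_command:
  series:
    - [[0,0,1,0],[0,0,1,0],[0,0,0,0]]

```text
t: 18.25
tcp_pos: [0.5322, 0.0347, 0.1225]
tool_rot: [0.53, -0.468, -0.529, -0.468]
force: [-0.1, -4.2, 4.9]
finger_gap: 0.111
```

Request:
arm_command:
  series:
    - [[-1.5,0,0,0],[0,0,1,0],[0,0,1,0],[0,0,0,0]]

```text
t: 18.65
tcp_pos: [0.5309, 0.0377, 0.1232]
tool_rot: [-0.529, 0.469, 0.53, 0.468]
force: [-0.1, -1.1, -0.8]
finger_gap: 0.107
```

Request:
arm_command:
  series:
    - [[0,0,1,0],[0,0,1,0],[0,0,0,0]]

```text
t: 18.95
tcp_pos: [0.531, 0.0382, 0.1235]
tool_rot: [0.53, -0.469, -0.53, -0.467]
force: [-0.4, -4.6, -3.7]
finger_gap: 0.105
```

Request:
arm_command:
  series:
    - [[0,0,1,0],[0,0,0,0]]

```text
t: 19.15
tcp_pos: [0.5309, 0.0385, 0.1235]
tool_rot: [0.531, -0.469, -0.529, -0.467]
force: [-0.4, -7.9, -3.6]
finger_gap: 0.113
```

Request:
arm_command:
  series:
    - [[1,0,-4,0],[0,0,-4,0],[0,0,-4,0],[0,0,0,0]]

```text
t: 19.55
tcp_pos: [0.5329, 0.0279, 0.1229]
tool_rot: [0.53, -0.469, -0.529, -0.469]
force: [-0.8, -1.4, -1.0]
finger_gap: 0.105
```

Request:
arm_command:
  series:
    - [[0,0,0,0.1],[0,0,0,0.15],[0,0,0,0.15],[0,0,0,0.15],[0,0,0,0.15],[0,0,0,0.1],[0,0,0,0]]

```text
t: 20.25
tcp_pos: [0.5319, 0.0281, 0.1228]
tool_rot: [-0.305, 0.638, 0.306, 0.637]
force: [-0.8, -1.7, -1.1]
finger_gap: 0.107
```

```bash
python3 -c "
from h import *
plan()"
```

```text
t20.25 tcp [0.5319 0.0281 0.1228] xaxis [-0.0016 -0.0004 -1.    ] jaw yaw 0.894 q [-0.1569  0.5643  1.7619 -0.0009  0.817  -1.05  ] F [-0.8496 -1.7218 -1.1181] M [-0.3228  0.3046  0.0899] gap 0.107
```

Request:
arm_command:
  series:
    - [[0,0,0,0.1],[0,0,0,0.1],[0,0,0,0.1],[0,0,0,0.1],[0,0,0,0.05],[0,0,0,0.05]]

```text
t: 20.85
tcp_pos: [0.5317, 0.028, 0.1227]
tool_rot: [-0.139, 0.694, 0.139, 0.693]
force: [-2.2, -2.6, 0.6]
finger_gap: 0.106
```

```bash
python3 -c "
from h import *
plan()"
```

```text
t20.85 tcp [0.5317 0.028  0.1227] xaxis [-0.0022 -0.0007 -1.    ] jaw yaw 0.395 q [-0.1568  0.5643  1.7619 -0.0015  0.8175 -0.5504] F [-2.1551 -2.6374  0.6056] M [-0.5467  0.4631  0.1603] gap 0.106
```

Request:
arm_command:
  series:
    - [[0,0,0,0.05],[0,0,0,0.05]]

```text
t: 21.05
tcp_pos: [0.5316, 0.028, 0.1227]
tool_rot: [-0.104, 0.7, 0.104, 0.699]
force: [-2.3, -3.4, 0.3]
finger_gap: 0.109
```

```bash
python3 -c "
from h import *
plan()"
```

```text
t21.05 tcp [0.5316 0.028  0.1227] xaxis [-0.0023 -0.0007 -1.    ] jaw yaw 0.295 q [-0.1568  0.5643  1.762  -0.0015  0.8175 -0.4504] F [-2.256  -3.4219  0.2642] M [-0.5067  0.4592  0.1993] gap 0.109
```

Request:
arm_command:
  series:
    - [[0,-1,-0.2,0],[0,-1,-0.2,0],[0,0,0,0]]

```text
t: 21.35
tcp_pos: [0.5322, 0.0267, 0.1226]
tool_rot: [-0.103, 0.7, 0.104, 0.699]
force: [-2.4, 0.7, -1.0]
finger_gap: 0.107
```

Request:
arm_command:
  series:
    - [[0,-1,-0.2,0],[0,-1,-0.2,0],[0,0,0,0]]

```text
t: 21.65
tcp_pos: [0.5327, 0.0246, 0.1226]
tool_rot: [-0.103, 0.7, 0.104, 0.699]
force: [-1.9, 3.2, -0.7]
finger_gap: 0.109
```

Request:
arm_command:
  series:
    - [[0,-1,-0.2,0],[0,0,0,0]]

```text
t: 21.85
tcp_pos: [0.5326, 0.0245, 0.1226]
tool_rot: [-0.102, 0.7, 0.104, 0.699]
force: [-3.0, 6.2, -2.2]
finger_gap: 0.108
```

Request:
arm_command:
  series:
    - [[0,2,0.4,0],[0,2,0.3,0],[0,1,0.2,0],[0,0,0,0]]

```text
t: 22.25
tcp_pos: [0.5325, 0.0277, 0.1228]
tool_rot: [-0.104, 0.7, 0.103, 0.699]
force: [-3.8, -2.9, -1.3]
finger_gap: 0.108
```

Request:
arm_command:
  series:
    - [[0,1,0.2,0],[0,1,0.2,0],[0,0,0,0]]

```text
t: 22.55
tcp_pos: [0.5323, 0.0298, 0.1228]
tool_rot: [-0.104, 0.7, 0.103, 0.699]
force: [-3.2, -5.0, 0.3]
finger_gap: 0.113
```

Request:
arm_command:
  series:
    - [[0,1,0.2,0],[0,0,0,0]]

```text
t: 22.75
tcp_pos: [0.5323, 0.03, 0.1229]
tool_rot: [-0.104, 0.7, 0.103, 0.699]
force: [-3.8, -6.5, -0.6]
finger_gap: 0.105
```

Request:
arm_command:
  series:
    - [[0,1,0.2,0],[0,0,0,0]]

```text
t: 22.95
tcp_pos: [0.5323, 0.0303, 0.123]
tool_rot: [-0.105, 0.7, 0.102, 0.699]
force: [-4.6, -10.6, -0.2]
finger_gap: 0.103
```

Request:
arm_command:
  series:
    - [[0,-3,-0.5,0],[0,-3,-0.5,0],[0,-2,-0.4,0],[0,0,0,0]]

```text
t: 23.35
tcp_pos: [0.5328, 0.0247, 0.1226]
tool_rot: [-0.103, 0.7, 0.103, 0.699]
force: [-3.1, 0.7, -2.2]
finger_gap: 0.106
```

Request:
arm_command:
  series:
    - [[0,-1,-0.2,0],[0,0,0,0]]

```text
t: 23.55
tcp_pos: [0.5328, 0.0245, 0.1226]
tool_rot: [-0.102, 0.7, 0.104, 0.699]
force: [-3.4, 4.5, -1.7]
finger_gap: 0.108
```

Bearing with about 4 N. Now the last turns, reading torque.

Request:
arm_command:
  series:
    - [[0,0,0,0.1],[0,0,0,0.1],[0,0,0,0.1],[0,0,0,0.1],[0,0,0,0.05],[0,0,0,0.05]]

```text
t: 24.15
tcp_pos: [0.5322, 0.0245, 0.1226]
tool_rot: [0.074, 0.704, -0.073, 0.702]
force: [-3.9, 2.5, -1.3]
finger_gap: 0.111
```

```bash
python3 -c "
from h import *
plan()"
```

```text
t24.15 tcp [0.5322 0.0245 0.1226] xaxis [-0.0022  0.0019 -1.    ] jaw yaw -0.209 q [-0.1648  0.5649  1.7613  0.0021  0.8179  0.043 ] F [-3.9377  2.4882 -1.2501] M [0.6871 0.8221 0.2349] gap 0.111
```

Request:
arm_command:
  series:
    - [[0,0,0,0.05],[0,0,0,0.05],[0,0,0,0.05],[0,0,0,0.05],[0,0,0,0.05],[0,0,0,0.05]]

```text
t: 24.75
tcp_pos: [0.5319, 0.0246, 0.1226]
tool_rot: [0.179, 0.685, -0.178, 0.683]
force: [-3.4, 5.2, -0.2]
finger_gap: 0.108
```

```bash
python3 -c "
from h import *
plan()"
```

```text
t24.75 tcp [0.5319 0.0246 0.1226] xaxis [-0.0029  0.0021 -1.    ] jaw yaw -0.509 q [-0.1647  0.5647  1.7616  0.0022  0.8185  0.343 ] F [-3.4421  5.2093 -0.2247] M [0.6793 0.8885 0.1279] gap 0.108
```

Request:
arm_command:
  series:
    - [[0,0,0,0.05],[0,0,0,0.05],[0,0,0,0.05],[0,0,0,0.05]]

```text
t: 25.15
tcp_pos: [0.5316, 0.0247, 0.1226]
tool_rot: [0.246, 0.665, -0.245, 0.662]
force: [-5.8, 5.2, 0.3]
finger_gap: 0.109
```

```bash
python3 -c "
from h import *
plan()"
```

```text
t25.15 tcp [0.5316 0.0247 0.1226] xaxis [-0.0034  0.0024 -1.    ] jaw yaw -0.709 q [-0.1646  0.5647  1.7618  0.0024  0.8188  0.543 ] F [-5.8324  5.1945  0.2793] M [0.7522 0.8765 0.1965] gap 0.109
```

Request:
arm_command:
  series:
    - [[0,0,0,0.05],[0,0,0,0.05],[0,0,0,0.05]]

```text
t: 25.45
tcp_pos: [0.5315, 0.0249, 0.1226]
tool_rot: [0.295, 0.644, -0.294, 0.641]
force: [-5.7, 5.2, 0.1]
finger_gap: 0.11
```

```bash
python3 -c "
from h import *
plan()"
```

```text
t25.45 tcp [0.5315 0.0249 0.1226] xaxis [-0.0036  0.0025 -1.    ] jaw yaw -0.859 q [-0.1645  0.5646  1.7619  0.0025  0.819   0.6929] F [-5.6558  5.2032  0.1408] M [0.8263 0.955  0.2713] gap 0.110
```

Request:
arm_command:
  series:
    - [[0,1.1,-1.6,0],[0,0,0,0]]

```text
t: 25.65
tcp_pos: [0.5316, 0.0251, 0.1226]
tool_rot: [0.293, 0.644, -0.294, 0.642]
force: [-5.3, -0.6, 0.1]
finger_gap: 0.106
```

Request:
arm_command:
  series:
    - [[0,1.1,-1.6,0],[0,0,0,0]]

```text
t: 25.85
tcp_pos: [0.5317, 0.0253, 0.1227]
tool_rot: [0.291, 0.644, -0.295, 0.643]
force: [-6.8, -6.6, -0.4]
finger_gap: 0.111
```

Request:
arm_command:
  series:
    - [[0,0.6,-0.8,0],[0,0,0,0]]

```text
t: 26.05
tcp_pos: [0.5317, 0.0254, 0.1228]
tool_rot: [0.291, 0.644, -0.295, 0.643]
force: [-6.8, -8.9, -0.0]
finger_gap: 0.11
```

No play remains: ±7 N gives about 0.5 mm. I'll pull back to the key's side, add 0.05 rad, relax, and let go.

Request:
arm_command:
  series:
    - [[0,-1.4,2.0,0],[0,-1.4,2.0,0],[0,0,0,0.05],[0,0,0,0]]

```text
t: 26.45
tcp_pos: [0.5316, 0.025, 0.1226]
tool_rot: [0.311, 0.637, -0.31, 0.634]
force: [-5.6, 4.7, 0.0]
finger_gap: 0.105
```

```bash
python3 -c "
from h import *
plan()"
```

```text
t26.45 tcp [0.5316 0.025  0.1226] xaxis [-0.0035  0.003  -1.    ] jaw yaw -0.909 q [-0.1645  0.5646  1.7619  0.0033  0.819   0.7419] F [-5.6229  4.6993  0.0087] M [ 0.8599  0.9142 -0.0176] gap 0.105
```

Request:
arm_command:
  series:
    - [[0,0.7,-1.0,0],[0,0,0,0]]

```text
t: 26.65
tcp_pos: [0.5316, 0.0251, 0.1226]
tool_rot: [0.31, 0.637, -0.31, 0.634]
force: [-6.2, 1.3, -0.2]
finger_gap: 0.113
```

Request:
arm_command:
  series:
    - [[0,0,0,0],[0,0,0,0],[0,0,0,0],[-5,0,0,0],[-15,0,0,0],[-25,0,0,0],[-30,0,0,0],[0,0,0,0]]
  jaw: 32

```text
t: 27.45
tcp_pos: [0.5367, 0.0239, 0.2021]
tool_rot: [0.311, 0.632, -0.309, 0.639]
force: [0.9, -1.5, 0.8]
finger_gap: 0.32
```

```bash
python3 - <<'E'
from h import *
plan()
e=np.array([np.cos(.12),np.sin(.12),0]);n=np.array([-e[1],e[0],0]);k=np.array([0,0,1.])
s=snapshot('scene'); t=snapshot('top'); cv2.imwrite('pics/s4.png',s[:,:,::-1])
bx=(310,140,50,50)
print("yel",cen(mask(s,22,32,150,80,bx)))
im=np.hstack([cv2.resize(s[130:200,300:370,::-1],(400,400),interpolation=cv2.INTER_CUBIC),cv2.resize(t[165:235,270:340,::-1],(400,400),interpolation=cv2.INTER_CUBIC)])
cv2.imwrite('pics/d6.png',im)
E
```

```text
t27.45 tcp [0.5367 0.0239 0.2021] xaxis [ 0.0103 -0.0016 -0.9999] jaw yaw -0.907 q [-0.1636  0.4446  1.6917  0.0001  0.9948  0.7434] F [ 0.8797 -1.5408  0.8213] M [0.0011 0.0231 0.0005] gap 0.320
yel (array([344.4138, 163.6207]), 58.0)
```

View pics/d6.png

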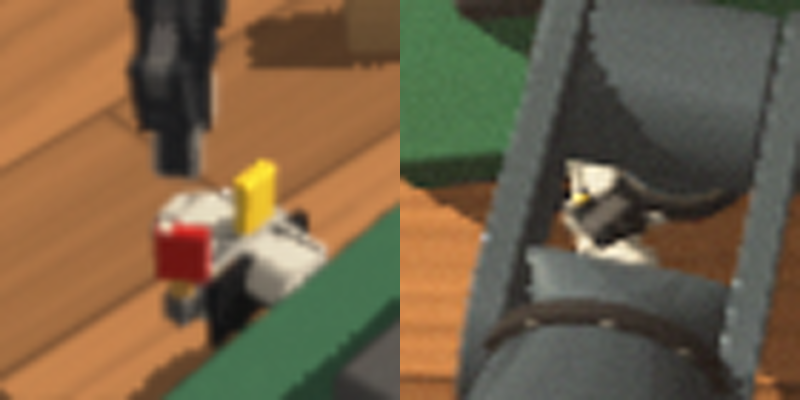

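The view shows the band square at the collar with the key at crop (182,252), turned about 150° and standing where I left it. The tab is at (255,197) and the gripper is clear above. Handing in.

```bash
python3 -c "
from station import ticket
print(ticket.sign_off())"
```

```text
the job is handed in; nothing more can be done
None
```

The band is on the spout, home against the collar and tightened, and I handed the job in at about 27.5 s. No verdict came back.

- **Placing:** I took the band by the yellow tab and slid it over the barb without feeling any contact. I stopped at the collar with about 8 N, then let go of the tab.
- **Tightening:** Pushing the band to and fro by the key put first touch at about 2.05 rad of turn. Before turning, the travel was 12.8 mm. After 1.40 rad it was 5.75 mm, which agrees with 5 mm per rad. With the band drawn to the key's side, I turned to 2.60 rad in all, about 0.55 rad past first touch.
- **Last checks:** Just before the last 0.05 rad and the release, pushing from +5 to −9 N moved the band only about 0.5 mm, so it was clamped. The last picture shows the band square on the spout, the key where I left it, and the gripper clear.
- **Weak or disagreeing checks:**
  - The key torque was too noisy to confirm the tightness (0.13–0.27 N m), so the 0.55 rad rests on the play measurement, good to about 0.1 rad.
  - The first camera estimate put the collar about 5 mm too far back; feeling for contact corrected that.
  - I did not feel for play again after letting go.

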